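# Take the rolling pin out of the sliding-lid food box

### The arm

A 6-joint arm with a two-finger parallel gripper is mounted at the origin on the work surface. World frame = base frame: x ahead of the robot, y to its left, z up, the work surface at z = 0. Lengths are in m, angles in rad, forces in N, time in s.
With the tool pointing down it reaches from about 0.25 to 0.725 m from the base axis. Payload 9.7 kg.
Tool frame: the origin (TCP) lies on the centre line of the jaws, within the pads' length; the fingertips stand bot.nose_length ahead of it and the grasp point (between the pads) lies 5 mm behind it (bot.nose_length is the distance from the TCP to the fingertips, in m); z points along the fingers, y is the line along which they close (so a half turn about z gives the same grasp; the last joint's range is limited). The gripper opens to 85 mm and grips with 20 to 120 N. Pads are 22 mm wide; open, the fingers measure 114 mm over their backs; the gripper's body (76 mm by 85 mm) begins 54 mm behind the grasp point. The pads swing forward as they close: fully open they stand 13 mm farther back than shut.
Start: joints at [1.348, 0.087, 0.176, 1.66, 0, 1.571], TCP at [0.122, 0.536, 0.245] pointing down, gripper open.
Joint ranges: [-3.13, 3.13], [-0.85, 1.81], [-1.15, 1.24], [-2.2, 2.28], [-1.44, 1.52], [-3.14, 3.14]. Speed limits (rad/s): [2.22, 2.22, 2.57, 3.14, 3.14, 3.14].

### API

Orientations are given as a 3x3 rotation matrix whose columns are the frame's x, y, z axes.
In Python, from bench import bot gives the robot as it stands.
- The arm moves only by the tool servo_tool, never from a script. Its arguments are lists of equal length, an entry for each row: "travel": the shift along the tool's x, y, z in m, a list of three; "spin": the turn about the tool's z in degrees. A call has 1 to 10 rows; each row is the pose to reach, as a shift and turn from the pose commanded when the call began, along the tool's axes at that moment; what a row does not reach only later rows make up. A row lasts 1/8 s, in which the tool goes at most 62.5 mm and 10.7 degrees, less where a joint would pass 70% of its speed; a pose out of reach is approached as far as the arm can. A call with a gripper value outside its range is refused whole. "gripper" is the opening, from -1 (shut) to 1 (fully open), set as the call begins (left out, the last holds). The fingers move at their own pace and stop on an object; "squeeze" is the grip in N (left out, the last holds). Time passes only in rows, so rows that repeat a pose let the fingers close. It gives the time, the measured TCP pose, the force, the opening and the grip force at its end, in the units of the state.
- bot.get_state(): the state, without advancing time (a new reading comes with each control period).
- bot.grab_frame(name): name is "side" or "top" or "wrist"; returns (picture, depth): 480x640x3 uint8, red, green, blue; 480x640 float32, m along the optical axis (not along the pixel's ray), 0 where there is no reading.
- bot.camera_params(name): a dict with "fx", "fy", "cx", "cy" (pixels), "world_from_camera" (4x4, takes a point from camera to world coordinates). Camera axes: x right, y down, z forward; pixel columns grow to the right and rows downward; lengths in m; the calibration is good to about 2 mm. The wrist camera is an equidistant fisheye: a pixel r from the principal point sees the ray r / f radians off the axis. A picture is of the moment at which its call begins: read the wrist's pose just before it. camera_params takes no time and is no camera call; for the wrist camera it gives the pose at the moment of the call.
- bot.close_job(): hands the job in; it is judged then, once.
The state is a dict: "t": time; "qpos": joint angles; "dq": joint speeds; "joint_efforts": joint torques, N m; "eef_pos": TCP position; "eef_rot": TCP orientation; "wrist_force": force on the tool from outside, world axes, zero at the start; "ft_torque": the same for the moment, N m; "opening": finger opening in m; "gripper_force": force on a finger pad.
Only numpy, scipy, OpenCV 4.12 (cv2) and the standard library are available. Lean on these libraries where they do the work, as an engineer would, in place of code of your own. Each camera call takes 0.05 s, during which the arm holds its last target. There are 200 camera calls.

### The job

Slide the clear lid of the white food box fully back, then take out the long rolling pin: it is longer than the opening, so bring its front end up over the front wall first and draw it out at a slant, without jamming it hard against box or lid. Finish while still holding it in the gripper, still and in the air with its whole length at least 5 cm higher than the lid; leave the lid open and everything else where it is.

Things in the scene. Friction and masses are not known exactly. Their poses are not given: they have to be found in the camera images.
- box: White plastic food box, fixed to the table, 460 x 305 x 100 mm, long side along own x. Origin: centre of its underside, z up; +x points to the end that opens (front wall), about world +y, the robot's left (within 0.3 rad). Inside: x from -0.2245 to 0.2245, 295 mm wide, floor 5 mm and wall tops 100 mm above the table.
- opening (a point): Centre of the opening left when the lid is fully back, 100 mm above the table, at box x = 0.121, y = 0. It is 207 mm long (box x 0.0175 to the front wall) and 281 mm wide between green guide channels on the long sides, tops 116 mm above the table. Behind it (box x below 0.0175) a fixed clear panel, 100 to 104 mm above the table, closes the box.
- lid (a joint): Sliding clear lid, 215 x 286 x 4 mm, top face 109.5 mm above the table. It covers the opening and slides over the fixed panel along the box's -x. Value in m: 0 = closed, 0.205 = fully back (hard stop). Starts between 0 and 0.06. About 3 N moves it; it stays where it is left.
- lid_grip (a point): Middle of the top of the green finger rib on the lid, 131.5 mm above the table; at lid value 0 it is at box x = 0.2025, y = 0. The rib stands 22 mm above the lid, is 12 mm thick along box x and 110 mm long across it, 20 mm behind the lid's front edge. Push its front face or pinch it.
- pin: Wooden rolling pin: plain round rod 390 mm long, 25 mm in diameter, 0.10 to 0.21 kg, evenly spread. It lies loose on the box floor, within 0.08 rad of the box's x, partly under the fixed panel, and can roll. Origin: mid-length on its axis (17.5 mm above the table at the start); own x along its length, +x to the front end.
- pin_front (a point): Centre of the pin's front end face (own x = +0.195), the end below the opening.
- pin_back (a point): Centre of the pin's back end face (own x = -0.195), the end below the fixed panel.
- brush: Bystander in the box: flat pastry brush 190 mm long, 34 mm wide, 14 mm high, lying along the box's long wall on the robot's side. Origin on its underside, 100 mm from the handle end.
- jar: Bystander: white jar with red lid, 90 mm in diameter, 125 mm high. Origin: centre of its underside.
- bottle: Bystander: orange bottle, 68 mm in diameter, 200 mm high. Origin: centre of its underside.
- tub: Bystander: round tub with blue label, 100 mm in diameter, 85 mm high. Origin: centre of its underside.
- spice: Bystander: amber spice jar with black lid, 60 mm in diameter, 100 mm high. Origin: centre of its underside.

How it is judged:
On the way, in this order (a step that is already met when the one before it is completed fails the run):
1. the lid is slid fully back (value of joint lid above 0.193 m), for 0.2 s.
2. the gripped pin slants through the opening: its front end is up above the wall tops and its back end still inside below the fixed panel (contact force between the fingers and pin above 0.5 N and height (world z) of pin_front above 0.11 m and height (world z) of pin_back below 0.09 m and x of pin_back in the frame of box below 0.0175 m), for 0.1 s.
At the end, for the whole second after the job is handed in: The program ends with the pin held still in the fingers (slower than 3 cm/s), touching neither box nor lid, the centres of both its end faces more than 155 mm above the table (the lid's top is 109.5 mm), and the lid still open to at least 185 of its 205 mm (height (world z) of each of pin_front, pin_back above 0.155 m and contact force between the fingers and pin above 1 N and contact force between pin and box below 0.05 N and linear speed of pin below 0.03 m/s and angular speed of pin below 0.2 rad/s and value of joint lid above 0.185 m); the arm keeps its last pose, push and grip.
It fails at once if while it is being lifted out (its front end off the floor), the pin is jammed against the box or lid with more than 25 N (contact force between pin and box above 25 N and height (world z) of pin_front above 0.03 m).
It fails at once if a bystander is moved by more than 30 mm (distance of any of brush, jar, bottle, tub, spice from where it was at the start of the episode above 0.03 m).
It also fails if it takes over 54 s, if anything falls off the work surface, if the arm or the gripper's body presses on something with over 40 N, if the wrist force passes 120 N, or if a joint passes its speed limit or range.

## Working session

There is one attempt and no reset: what is moved stays moved. The work goes in short steps, Python scripts to look and compute and a tool call to move; the robot and the scene stay as the last step left them, time stands still between calls to the robot, and variables do not carry over. Pictures are saved under pics/ and viewed, at most 10 in all, crops included, and the job is handed in when it is done.

Besides the shell and the picture viewer there is one more tool, called after "Request:" as name(argument=value, ...) on one line, values as JSON. servo_tool: Moves the arm, as the interface text tells. Its arguments: {"type":"object","properties":{"travel":{"type":"array","items":{"type":"array","items":{"type":"number"}}},"spin":{"type":"array","items":{"type":"number"}},"gripper":{"type":"number"},"squeeze":{"type":"number"}},"required":["travel","spin"]}

```bash
mkdir -p pics; ls
python3 - <<'E'
from bench import bot
import cv2,numpy as np
s=bot.get_state();print({k:np.round(v,3).tolist() for k,v in s.items()},bot.nose_length)
for n in("top","side"):
    p=bot.camera_params(n);print(n,p)
    im,d=bot.grab_frame(n);cv2.imwrite(f"pics/{n}0.png",im[:,:,::-1]);np.save(f"{n}0.npy",d)
E
```

```text
pics
{'t': 0.0, 'qpos': [1.348, 0.087, 0.175, 1.66, -0.0, 1.571], 'dq': [-0.001, -0.001, -0.0, -0.002, -0.002, -0.001], 'joint_efforts': [0.0, -52.038, 46.481, 0.016, -0.0, -0.0], 'eef_pos': [0.121, 0.536, 0.245], 'eef_rot': [[-0.975, 0.221, -0.0], [0.221, 0.975, -0.001], [-0.0, -0.001, -1.0]], 'wrist_force': [0.646, 0.91, -0.5], 'ft_torque': [-0.028, 0.005, 0.027], 'gripper_force': 0.0, 'opening': 0.085} 0.014
top {'fx': 441.78038655327043, 'fy': 441.78038655327043, 'cx': 330.9323070540801, 'cy': 240.88543045870153, 'world_from_camera': array([[ 1.24521930e-02, -9.81841385e-01,  1.89294577e-01,
         2.70689945e-01],
       [-9.99921394e-01, -1.19495127e-02,  3.79666500e-03,
         2.34272326e-02],
       [-1.46574487e-03, -1.89326974e-01, -9.81913005e-01,
         1.53004515e+00],
       [ 0.00000000e+00,  0.00000000e+00,  0.00000000e+00,
         1.00000000e+00]])}
side {'fx': 480.70090298428534, 'fy': 480.70090298428534, 'cx': 322.78814531942595, 'cy': 244.77768961958472, 'world_from_camera': array([[-0.99868036, -0.01473148,  0.0491988 ,  0.49661793],
       [-0.04628835,  0.67317292, -0.73803496,  0.91606624],
       [-0.02224695, -0.73933835, -0.67296648,  0.94897872],
       [ 0.        ,  0.        ,  0.        ,  1.        ]])}
```

View pics/top0.png

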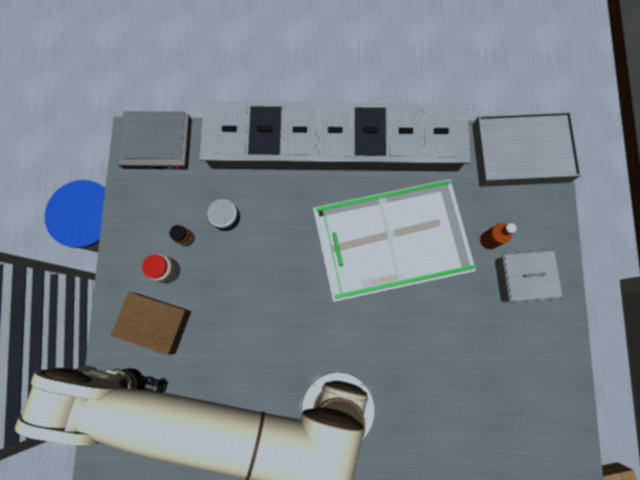

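View pics/side0.png

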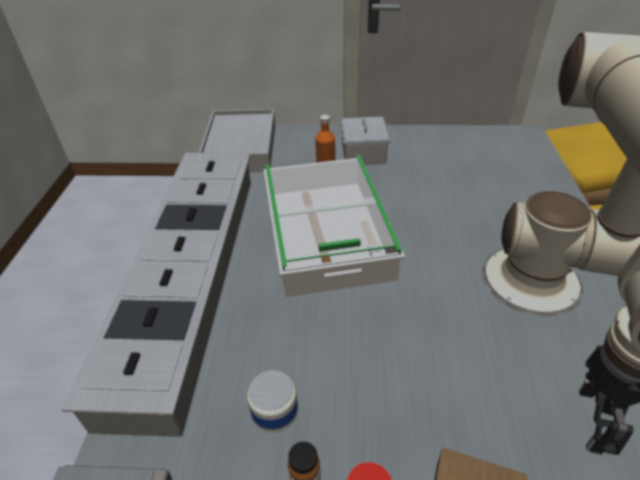

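The top view shows the box at about (395,240), front to the left; green guides run (315,208)-(449,182) and (334,299)-(474,268). The rib is at (338,249), and the pin runs from about (335,247) to (440,223). The side view agrees. I'll enlarge both for pixel readings.

Run:
```python
import cv2
a=cv2.imread("pics/top0.png")[170:310,300:490];a=cv2.resize(a,None,fx=4,fy=4,interpolation=cv2.INTER_CUBIC)
cv2.imwrite("pics/topc.png",a)
a=cv2.imread("pics/side0.png")[150:300,255:415];a=cv2.resize(a,None,fx=4,fy=4,interpolation=cv2.INTER_CUBIC)[:600]
cv2.imwrite("pics/sidec.png",a)
```

```text
(no output)
```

View pics/topc.png

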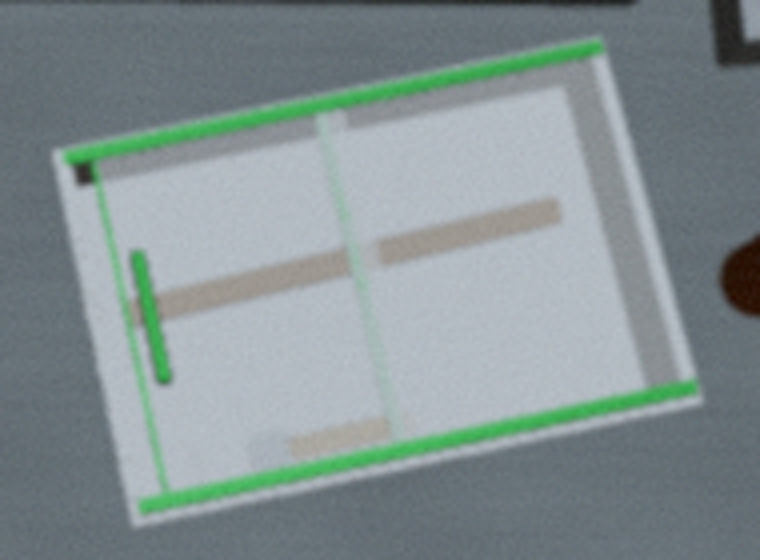

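View pics/sidec.png

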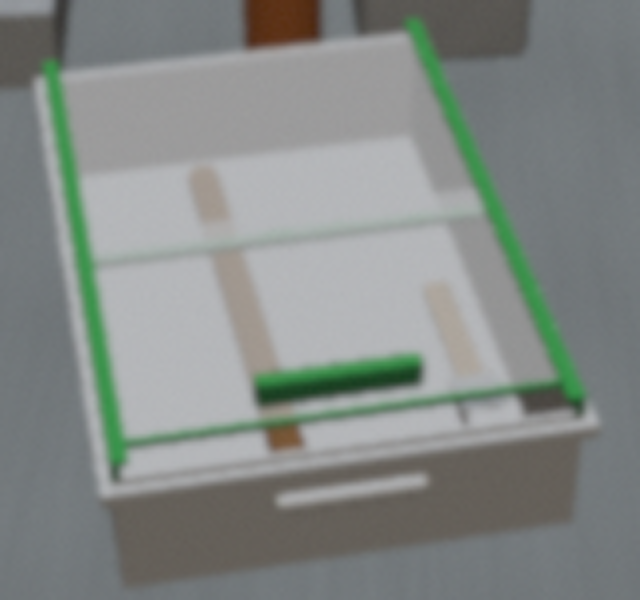

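Crop readings:
- **Top:** box corners (54,150), (134,526), (703,403), (606,38); rib ends (136,251) and (165,382); pin back (560,209), with its front hidden near (130,313).
- **Side:** box front corners (103,493) and (598,428); rib (258,385)-(420,362); pin front (286,448), back (203,170).

```bash
cat > h.py <<'E'
from bench import bot
import numpy as np,cv2
def ray(n,uv,z):
    p=bot.camera_params(n);T=p["world_from_camera"]
    d=T[:3,:3]@np.array([(uv[0]-p["cx"])/p["fx"],(uv[1]-p["cy"])/p["fy"],1])
    o=T[:3,3];return o+d*(z-o[2])/d[2]
top=lambda u,v,z:ray("top",(300+u/4,170+v/4),z)
side=lambda u,v,z:ray("side",(255+u/4,150+v/4),z)
E
python3 - <<'E'
from h import *
from scipy.optimize import least_squares
L=np.array([[.23,.1525],[.23,-.1525],[-.23,-.1525],[-.23,.1525]])
# box +x = world +y, so box +y = world -x : near robot = +y
W=[top(134,526,.1),top(54,150,.1),top(606,38,.1),top(703,403,.1)]
Ls=list(L);Ws=[w[:2] for w in W]
Ws+=[side(598,428,.1)[:2],side(103,493,.1)[:2]];Ls+=[L[0],L[1]]
Ws=np.array(Ws);Ls=np.array(Ls)
R=lambda a:np.array([[np.cos(a),-np.sin(a)],[np.sin(a),np.cos(a)]])
s=least_squares(lambda p:(Ls@R(p[2]).T+p[:2]-Ws).ravel(),[.4,0,1.6],loss='soft_l1',f_scale=.003)
p=s.x;print("box",p,(Ls@R(p[2]).T+p[:2]-Ws).round(4))
B=lambda w:((w[:2]-p[:2])@R(p[2])).round(4)
print("rib",B(top(136,251,.1315)),B(top(165,382,.1315)),B(side(258,378,.1315)),B(side(420,356,.1315)))
print("pin",B(top(130,313,.03)),B(top(560,209,.03)),B(side(286,440,.02)),B(side(203,170,.03)))
print("brush",B(top(250,455,.015)),B(top(388,430,.015)))
print("pin mid line", B(top(250,281,.03)),B(top(460,232,.03)))
np.save("box.npy",p)
E
```

```text
box [ 0.55515189 -0.17173405  1.78647185] [[ 0.0087  0.0021]
 [-0.0045 -0.0031]
 [-0.0097  0.0128]
 [ 0.0022  0.0142]
 [ 0.008  -0.0062]
 [-0.0028 -0.0061]]
rib [ 0.184  -0.0527] [0.183  0.0565] [ 0.184  -0.0501] [0.1833 0.0549]
pin [ 0.1952 -0.0212] [-0.1903 -0.0356] [ 0.1292 -0.0244] [-0.1816 -0.0373]
brush [0.119 0.118] [-0.0018  0.121 ]
pin mid line [ 0.0879 -0.0277] [-0.1001 -0.0332]
```

```bash
cat >> h.py <<'E'
R=lambda a:np.array([[np.cos(a),-np.sin(a)],[np.sin(a),np.cos(a)]])
def go(bx,by,z,dth=0):
    """travel & spin (tool frame) to box-frame x,y, TCP height z, tool x along box x rotated by dth"""
    b=np.load("box.npy");s=bot.get_state();Rt=s["eef_rot"]
    w=np.append(b[:2]+R(b[2])@[bx,by],z);d=Rt.T@(w-s["eef_pos"])
    a=b[2]+dth-np.arctan2(Rt[1,0],Rt[0,0]);a=(a+np.pi)%(2*np.pi)-np.pi
    print("target",w.round(4),"travel",d.round(4),"spin",round(-np.degrees(a),2))
def tb():
    b=np.load("box.npy");s=bot.get_state();print("tcp box",((s["eef_pos"][:2]-b[:2])@R(b[2])).round(4),s["eef_pos"].round(4),"F",s["wrist_force"].round(1),"open",round(s["opening"],4),"g",round(s["gripper_force"],1),"t",s["t"])
E
python3 - <<'E'
from h import *
from scipy.optimize import least_squares
S=np.array([[1,1],[1,-1],[-1,-1],[-1,1]])
Ws=np.array([w[:2] for w in [top(134,526,.1),top(54,150,.1),top(606,38,.1),top(703,403,.1),side(598,428,.1),side(103,493,.1)]])
S=np.vstack([S,S[:2]])
s=least_squares(lambda p:((S*p[3:])@R(p[2]).T+p[:2]-Ws).ravel(),[.55,-.17,1.78,.23,.15]);p=s.x
print("box",p,s.fun.round(4));np.save("box.npy",p[:3])
B=lambda w:((w[:2]-p[:2])@R(p[2])).round(4)
print("rib",B(top(136,251,.1315)),B(top(165,382,.1315)),B(side(258,378,.1315)),B(side(420,356,.1315)))
print("pin",B(top(130,313,.03)),B(top(560,209,.03)),B(side(203,170,.03)))
print("tub",ray("top",(222,213),.085),"jar",ray("top",(155,266),.125),"spice",ray("top",(180,233),.1))
go(.25,0,.2)
E
```

```text
box [ 0.55568542 -0.17687054  1.78921028  0.23889715  0.15857845] [ 0.0009  0.0037 -0.0007  0.002  -0.0007  0.0009 -0.0005 -0.0012  0.0001
 -0.0045  0.001  -0.001 ]
rib [ 0.189  -0.0538] [0.1883 0.0555] [ 0.1889 -0.0512] [0.1886 0.0538]
pin [ 0.2003 -0.0223] [-0.1853 -0.0356] [-0.1766 -0.0374]
tub [0.64059268 0.39766492 0.085     ] jar [0.45270488 0.5917956  0.125     ] spice [0.56687396 0.52879324 0.1       ]
target [0.5015 0.0672 0.2   ] travel [-0.4743 -0.3734  0.0451] spin 64.72
```

Request:
servo_tool(travel=[[-0.474, -0.373, 0.045], [-0.474, -0.373, 0.045], [-0.474, -0.373, 0.045], [-0.474, -0.373, 0.045], [-0.474, -0.373, 0.045], [-0.474, -0.373, 0.045], [-0.474, -0.373, 0.045], [-0.474, -0.373, 0.045], [-0.474, -0.373, 0.045], [-0.474, -0.373, 0.045]], spin=[64.7, 64.7, 64.7, 64.7, 64.7, 64.7, 64.7, 64.7, 64.7, 64.7], gripper=-1)

```text
t: 1.35
eef_pos: [0.5024, 0.0655, 0.1996]
eef_rot: [[-0.215, 0.977, -0.001], [0.977, 0.215, -0.0], [-0.0, -0.001, -1.0]]
wrist_force: [0.2, 0.8, 0.1]
opening: 0.0002
gripper_force: 0.0
```

Run:
```python
from h import *
tb();go(.225,0,.2);go(.225,0,.13)
```

```text
tcp box [ 0.2481 -0.0005] [0.5024 0.0655 0.1996] F [0.2 0.8 0.1] open 0.0002 g 0.0 t 1.35
target [0.5069 0.0428 0.2   ] travel [-0.0232 -0.0005 -0.0004] spin -0.08
target [0.5069 0.0428 0.13  ] travel [-0.0231 -0.0004  0.0696] spin -0.08
```

Request:
servo_tool(travel=[[-0.023, 0, 0.035], [-0.023, 0, 0.069], [-0.023, 0, 0.069], [-0.023, 0, 0.069]], spin=[0, 0, 0, 0])

```text
t: 1.85
eef_pos: [0.5067, 0.0457, 0.1326]
eef_rot: [[-0.217, 0.976, 0.001], [0.976, 0.217, 0.0], [-0.0, 0.001, -1.0]]
wrist_force: [-0.0, -0.4, 0.6]
opening: 0.0001
gripper_force: 0.0
```

Request:
servo_tool(travel=[[-0.005, 0, 0], [-0.01, 0, 0], [-0.02, 0, 0], [-0.04, 0, 0], [-0.06, 0, 0], [-0.08, 0, 0]], spin=[0, 0, 0, 0, 0, 0])

```text
t: 2.6
eef_pos: [0.5243, -0.0334, 0.1317]
eef_rot: [[-0.217, 0.976, 0.001], [0.976, 0.217, 0.001], [0.001, 0.001, -1.0]]
wrist_force: [2.0, 3.7, 0.8]
opening: -0.0
gripper_force: 1.6
```

Run:
```python
from h import *
tb();go(0.012,0,.13)
im,d=bot.grab_frame("top");a=im[150:310,290:490,::-1]
cv2.imwrite("pics/t1.png",cv2.resize(a,None,fx=3,fy=3,interpolation=cv2.INTER_CUBIC))
```

```text
tcp box [ 0.1469 -0.0004] [ 0.5243 -0.0334  0.1317] F [2.  3.7 0.8] open -0.0 g 1.6 t 2.6
target [ 0.5531 -0.1652  0.13  ] travel [-0.1349 -0.0005  0.0016] spin 0.04
```

View pics/t1.png

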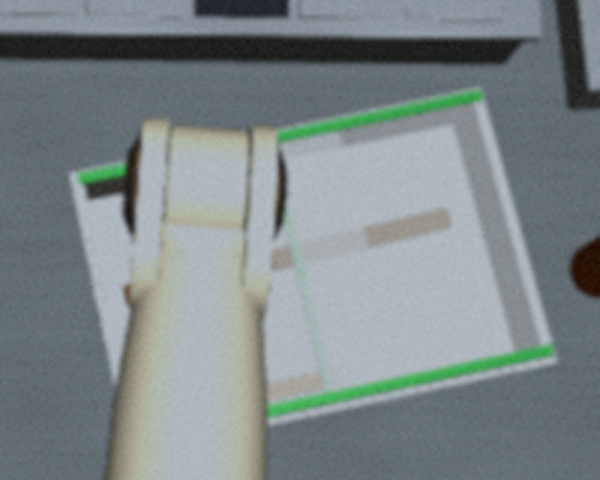

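The view shows the lid's back edge now at about x=365 in the crop, moving back under a push of about 4 N, so I'll continue.

Request:
servo_tool(travel=[[-0.025, 0, 0], [-0.05, 0, 0], [-0.075, 0, 0], [-0.1, 0, 0], [-0.115, 0, 0], [-0.123, 0, 0], [-0.125, 0, 0], [-0.127, 0, 0]], spin=[0, 0, 0, 0, 0, 0, 0, 0])

```text
t: 3.65
eef_pos: [0.5511, -0.1562, 0.1312]
eef_rot: [[-0.217, 0.976, -0.0], [0.976, 0.217, 0.0], [0.0, -0.0, -1.0]]
wrist_force: [0.2, 2.3, 0.5]
opening: -0.0002
gripper_force: 1.3
```

Request:
servo_tool(travel=[[-0.001, 0, 0], [-0.002, 0, 0], [-0.003, 0, 0], [-0.004, 0, 0], [-0.004, 0, 0]], spin=[0, 0, 0, 0, 0])

```text
t: 4.28
eef_pos: [0.5521, -0.1607, 0.1312]
eef_rot: [[-0.217, 0.976, -0.0], [0.976, 0.217, -0.0], [-0.0, -0.0, -1.0]]
wrist_force: [-0.5, 1.9, -0.0]
opening: 0.0002
gripper_force: 1.0
```

Run:
```python
from h import *
tb()
```

```text
tcp box [ 0.0166 -0.0001] [ 0.5521 -0.1607  0.1312] F [-0.5  1.9 -0. ] open 0.0002 g 1.0 t 4.275
```

Request:
servo_tool(travel=[[-0.001, 0, 0], [-0.002, 0, 0], [-0.003, 0, 0], [-0.003, 0, 0]], spin=[0, 0, 0, 0])

```text
t: 4.78
eef_pos: [0.5525, -0.1622, 0.1312]
eef_rot: [[-0.218, 0.976, -0.001], [0.976, 0.218, 0.003], [0.003, -0.0, -1.0]]
wrist_force: [-2.3, 10.1, 1.3]
opening: -0.0005
gripper_force: 4.9
```

Request:
servo_tool(travel=[[-0.001, 0, 0], [-0.002, 0, 0], [-0.003, 0, 0], [-0.003, 0, 0]], spin=[0, 0, 0, 0])

```text
t: 5.28
eef_pos: [0.5525, -0.1625, 0.1312]
eef_rot: [[-0.22, 0.976, -0.002], [0.976, 0.22, 0.008], [0.008, -0.0, -1.0]]
wrist_force: [-6.3, 24.0, 5.5]
opening: -0.0001
gripper_force: 12.6
```

The force rose to 24 N at TCP box x = 0.0148, where 0.0145 is expected at the stop, so the lid is fully back. I'll back off and look at the pin.

Request:
servo_tool(travel=[[0.015, 0, 0], [0.03, 0, -0.02], [0.06, 0.01, -0.08], [0.1, 0.03, -0.12], [0.12, 0.03, -0.12], [0.12, 0.03, -0.12], [0.12, 0.03, -0.12]], spin=[0, 0, 0, 0, 0, 0, 0], gripper=1)

```text
t: 6.15
eef_pos: [0.5563, -0.0432, 0.2507]
eef_rot: [[-0.217, 0.976, -0.001], [0.976, 0.217, -0.0], [-0.0, -0.001, -1.0]]
wrist_force: [-0.1, 0.2, -0.7]
opening: 0.0854
gripper_force: 0.0
```

Run:
```python
from h import *
tb()
p=bot.camera_params("wrist");im,d=bot.grab_frame("wrist");np.savez("w1.npz",d=d,im=im,**p)
cv2.imwrite("pics/w1.png",im[:,:,::-1]);print(p)
```

```text
tcp box [ 0.1303 -0.0296] [ 0.5563 -0.0432  0.2507] F [-0.1  0.2 -0.7] open 0.0854 g 0.0 t 6.15
{'fx': 371.64829954431775, 'fy': 371.64829954431775, 'cx': 319.2342132084495, 'cy': 233.49940262341724, 'world_from_camera': array([[ 9.76058922e-01,  2.10241158e-01,  5.57461790e-02,
         5.42349682e-01],
       [ 2.17505428e-01, -9.42736464e-01, -2.52862310e-01,
         2.08422205e-02],
       [-6.08109366e-04,  2.58933610e-01, -9.65894930e-01,
         3.78695899e-01],
       [ 0.00000000e+00,  0.00000000e+00,  0.00000000e+00,
         1.00000000e+00]])}
```

View pics/w1.png

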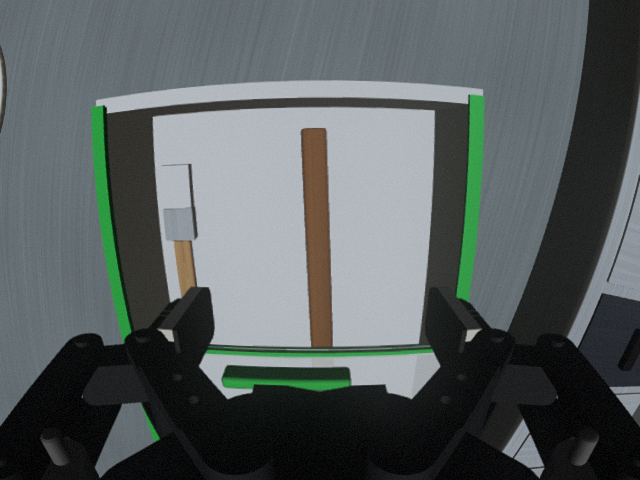

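The wrist view shows the lid open with the rib at (287,377). The pin's front end is at (314,128) and its midline passes (319,300). The brush is on the left at (180,230).

```bash
cat >> h.py <<'E'
def wray(f,uv,z):
    p=np.load(f);T=p["world_from_camera"];x=(uv[0]-p["cx"])/p["fx"];y=(uv[1]-p["cy"])/p["fy"];r=np.hypot(x,y)
    d=T[:3,:3]@np.array([x/r*np.sin(r),y/r*np.sin(r),np.cos(r)]);o=T[:3,3];return o+d*(z-o[2])/d[2]
E
python3 - <<'E'
from h import *
b=np.load("box.npy");B=lambda w:((w[:2]-b[:2])@R(b[2])).round(4)
f="w1.npz"
P=[B(wray(f,q,z)) for q,z in [((314,128),.03),((315.5,200),.03),((319,300),.03),((320.5,340),.03)]];print(P)
print("walltop front in",B(wray(f,(290,100),.1)),"rib",B(wray(f,(224,368),.1315)),B(wray(f,(350,370),.1315)))
print("guides in",B(wray(f,(112,210),.116)),B(wray(f,(473,210),.116)))
x,y=np.array(P).T;k=np.polyfit(x,y,1);print(k)
X=.14;go(X,np.polyval(k,X),.15,np.arctan(k[0]));go(X,np.polyval(k,X),.024,np.arctan(k[0]))
E
```

```text
[array([ 0.2036, -0.0248]), array([ 0.1354, -0.0261]), array([ 0.0314, -0.0295]), array([-0.0172, -0.0312])]
walltop front in [ 0.2233 -0.008 ] rib [0.0149 0.0486] [ 0.0157 -0.0546]
guides in [0.1449 0.1371] [ 0.1442 -0.1471]
[ 0.02949764 -0.03050464]
target [ 0.5511 -0.0345  0.15  ] travel [ 0.0099 -0.003   0.1005] spin -1.71
target [ 0.5511 -0.0345  0.024 ] travel [ 0.0099 -0.0028  0.2265] spin -1.71
```

The rib's front foot reads at about 0.0 once taken at lid height, so the lid is fully back. I'll descend on the pin and grip it gently.

Request:
servo_tool(travel=[[0.01, -0.002, 0.05], [0.01, -0.002, 0.1], [0.01, -0.002, 0.15], [0.01, -0.002, 0.19], [0.01, -0.002, 0.215], [0.01, -0.002, 0.228], [0.01, -0.002, 0.228], [0.01, -0.002, 0.228]], spin=[-1.8, -1.8, -1.8, -1.8, -1.8, -1.8, -1.8, -1.8])

```text
t: 7.2
eef_pos: [0.5532, -0.0337, 0.0244]
eef_rot: [[-0.247, 0.969, 0.001], [0.969, 0.247, -0.0], [-0.0, 0.001, -1.0]]
wrist_force: [0.3, 0.2, 0.5]
opening: 0.0856
gripper_force: 0.0
```

Request:
servo_tool(travel=[[0, 0, 0], [0, 0, 0], [0, 0, 0], [0, 0, 0], [0, 0, 0], [0, 0, 0], [0, 0, 0], [0, 0, 0]], spin=[0, 0, 0, 0, 0, 0, 0, 0], gripper=-1, squeeze=20)

```text
t: 8.2
eef_pos: [0.5526, -0.0334, 0.0235]
eef_rot: [[-0.248, 0.969, 0.0], [0.969, 0.248, 0.0], [-0.0, 0.0, -1.0]]
wrist_force: [-2.9, 0.2, 5.7]
opening: 0.0239
gripper_force: 21.6
```

Run:
```python
from h import *
tb()
```

```text
tcp box [ 0.1407 -0.0281] [ 0.5526 -0.0334  0.0235] F [-2.9  0.2  5.7] open 0.0239 g 21.6 t 8.2
```

Request:
servo_tool(travel=[[0, 0, -0.005], [0, 0, -0.012], [0, 0, -0.02], [0, 0, -0.03], [0, 0, -0.03], [0, 0, -0.03]], spin=[0, 0, 0, 0, 0, 0])

```text
t: 8.95
eef_pos: [0.5526, -0.0334, 0.0532]
eef_rot: [[-0.248, 0.969, 0.0], [0.969, 0.248, -0.0], [-0.0, 0.0, -1.0]]
wrist_force: [0.4, 0.5, -1.1]
opening: 0.0243
gripper_force: 21.0
```

Run:
```python
from h import *
tb()
p=bot.camera_params("wrist");im,d=bot.grab_frame("wrist")
im2,d2=bot.grab_frame("side")
a=cv2.resize(im2[130:310,240:430],(633,600),interpolation=cv2.INTER_CUBIC)
c=np.hstack([cv2.resize(im[60:400,150:490],(400,400)),cv2.resize(a,(400,400))]);cv2.imwrite("pics/lift1.png",c[:,:,::-1])
```

```text
tcp box [ 0.1407 -0.0281] [ 0.5526 -0.0334  0.0532] F [ 0.4  0.5 -1.1] open 0.0243 g 21.0 t 8.95
```

View pics/lift1.png

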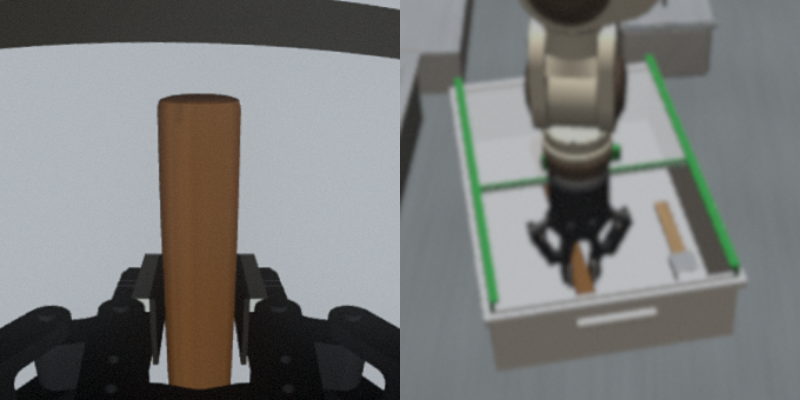

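The wrist view shows the pin centred between the pads with its front end face visible at (199,100), so it is held. Next I'll lift to the slant.

Request:
servo_tool(travel=[[0, 0, -0.01], [0, 0, -0.02], [0, 0, -0.03], [0, 0, -0.04], [0, 0, -0.05], [0, 0, -0.05], [0, 0, -0.05]], spin=[0, 0, 0, 0, 0, 0, 0])

```text
t: 9.93
eef_pos: [0.5525, -0.0334, 0.103]
eef_rot: [[-0.248, 0.969, -0.0], [0.969, 0.248, -0.0], [0.0, -0.0, -1.0]]
wrist_force: [-0.9, -0.4, -1.0]
opening: 0.0239
gripper_force: 21.0
```

Request:
servo_tool(travel=[[0, 0, -0.005], [0, 0, -0.01], [0, 0, -0.01], [0, 0, -0.01]], spin=[0, 0, 0, 0])

```text
t: 10.42
eef_pos: [0.5526, -0.0334, 0.1133]
eef_rot: [[-0.248, 0.969, 0.0], [0.969, 0.248, 0.0], [-0.0, 0.0, -1.0]]
wrist_force: [-0.9, -0.3, -1.2]
opening: 0.0239
gripper_force: 21.0
```

Run:
```python
from h import *
tb()
p=bot.camera_params("wrist");im,d=bot.grab_frame("wrist");np.savez("w2.npz",d=d,im=im,**p)
T=p["world_from_camera"];b=np.load("box.npy")
v,u=np.mgrid[:480,:640];x=(u-p["cx"])/p["fx"];y=(v-p["cy"])/p["fy"];r=np.hypot(x,y)+1e-9
c=np.stack([x*np.tan(r)/r,y*np.tan(r)/r,np.ones_like(r)],-1)*d[...,None]
w=c@T[:3,:3].T+T[:3,3]
q=im.astype(int);m=(q[...,0]-q[...,2]>35)&(d>.05)&(d<.4)&(abs(u-320)<60)
P=np.c_[(w[m][:,:2]-b[:2])@R(b[2]),w[m][:,2]]
print(m.sum(),P.min(0).round(3),P.max(0).round(3))
for lo in np.arange(.02,.24,.02):
    s=P[(P[:,0]>lo)&(P[:,0]<lo+.02)]
    if len(s)>5:print(round(lo+.01,2),len(s),"y",np.median(s[:,1]).round(4),"ztop",np.percentile(s[:,2],90).round(4))
a=im2=bot.grab_frame("side")[0][100:320,220:440]
cc=np.hstack([cv2.resize(im[:400,120:520],(400,400)),cv2.resize(a,(400,400),interpolation=cv2.INTER_CUBIC)]);cv2.imwrite("pics/lift2.png",cc[:,:,::-1])
```

```text
tcp box [ 0.1407 -0.0281] [ 0.5526 -0.0334  0.1133] F [-0.9 -0.3 -1.2] open 0.0239 g 21.0 t 10.425
15660 [ 0.091 -0.041  0.096] [ 0.206 -0.015  0.174]
0.09 297 y -0.0295 ztop 0.1062
0.11 1470 y -0.0294 ztop 0.111
0.13 1959 y -0.0287 ztop 0.1169
0.15 2678 y -0.0281 ztop 0.1227
0.17 3493 y -0.0274 ztop 0.1284
0.19 4559 y -0.0267 ztop 0.134
0.21 1204 y -0.0265 ztop 0.1332
```

View pics/lift2.png

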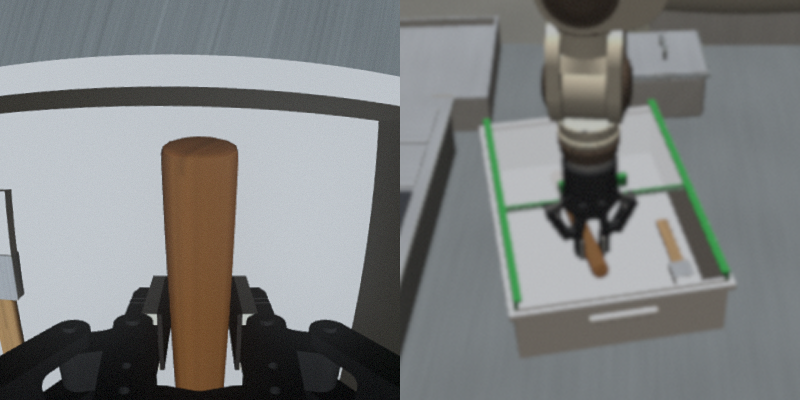

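The wrist view and its depth give a slant of about 16°. pin_front is at z≈0.122 and the back is near the floor at z≈0.016, so step 2's pose is met. I'll draw it out along its axis.

Request:
servo_tool(travel=[[0, 0, -0.005], [0, 0, -0.005], [0.015, 0, -0.01], [0.03, 0, -0.014], [0.045, 0, -0.018], [0.06, 0, -0.022], [0.075, 0, -0.027], [0.09, 0, -0.031], [0.1, 0, -0.034], [0.1, 0, -0.034]], spin=[0, 0, 0, 0, 0, 0, 0, 0, 0, 0])

```text
t: 11.78
eef_pos: [0.5278, 0.0641, 0.1476]
eef_rot: [[-0.249, 0.969, 0.0], [0.969, 0.249, -0.0], [-0.0, 0.0, -1.0]]
wrist_force: [1.2, -0.3, -0.3]
opening: 0.0238
gripper_force: 21.0
```

```bash
cat > pm.py <<'E'
from h import *
def meas():
    tb();p=bot.camera_params("wrist");im,d=bot.grab_frame("wrist")
    T=p["world_from_camera"];b=np.load("box.npy")
    v,u=np.mgrid[:480,:640];x=(u-p["cx"])/p["fx"];y=(v-p["cy"])/p["fy"];r=np.hypot(x,y)+1e-9
    w=(np.stack([x*np.tan(r)/r,y*np.tan(r)/r,np.ones_like(r)],-1)*d[...,None])@T[:3,:3].T+T[:3,3]
    q=im.astype(int);m=(q[...,0]-q[...,2]>35)&(d>.05)&(d<.4)&(abs(u-320)<60)
    P=np.c_[(w[m][:,:2]-b[:2])@R(b[2]),w[m][:,2]];x0=P[:,0].max()
    X=[];Z=[]
    for lo in np.arange(x0-.09,x0-.01,.01):
        s=P[(P[:,0]>lo)&(P[:,0]<lo+.01)]
        if len(s)>20:X.append(s[:,0].mean());Z.append(np.percentile(s[:,2],90))
    k=np.polyfit(X,Z,1);th=np.arctan(k[0]);xf=x0-.0125*max(0,np.sin(th));zf=np.polyval(k,xf)-.0125/np.cos(th)
    print("tilt deg",np.degrees(th).round(1),"front x,z",xf.round(3),zf.round(3),"back x,z",(xf-.39*np.cos(th)).round(3),(zf-.39*np.sin(th)).round(3))
if __name__=="__main__":meas()
E
python3 pm.py
```

```text
tcp box [ 0.2413 -0.025 ] [0.5278 0.0641 0.1476] F [ 1.2 -0.3 -0.3] open 0.0238 g 21.0 t 11.775
tilt deg 21.5 front x,z 0.302 0.164 back x,z -0.061 0.021
```

Request:
servo_tool(travel=[[0.015, 0, -0.004], [0.03, 0, -0.008], [0.045, 0, -0.012], [0.06, 0, -0.018], [0.075, 0, -0.024], [0.09, 0, -0.03], [0.105, 0, -0.035], [0.12, 0, -0.04], [0.12, 0, -0.04]], spin=[0, 0, 0, 0, 0, 0, 0, 0, 0])

```text
t: 12.95
eef_pos: [0.498, 0.1808, 0.1877]
eef_rot: [[-0.249, 0.969, 0.001], [0.969, 0.249, 0.0], [0.0, 0.001, -1.0]]
wrist_force: [-0.4, -0.4, -1.1]
opening: 0.0242
gripper_force: 21.0
```

```bash
python3 pm.py
```

```text
tcp box [ 0.3617 -0.0212] [0.498  0.1808 0.1877] F [-0.4 -0.4 -1.1] open 0.0242 g 21.0 t 12.95
tilt deg 20.4 front x,z 0.422 0.203 back x,z 0.057 0.067
```

The back end is clear of the panel, at box x = 0.057. Lifting straight up.

Request:
servo_tool(travel=[[0.002, 0, -0.02], [0.004, 0, -0.045], [0.004, 0, -0.07], [0.004, 0, -0.1], [0.004, 0, -0.13], [0.004, 0, -0.15], [0.004, 0, -0.16], [0.004, 0, -0.16], [0.004, 0, -0.16], [0.004, 0, -0.16]], spin=[0, 0, 0, 0, 0, 0, 0, 0, 0, 0], squeeze=40)

```text
t: 14.25
eef_pos: [0.497, 0.1835, 0.3465]
eef_rot: [[-0.248, 0.969, -0.001], [0.969, 0.248, -0.0], [-0.0, -0.001, -1.0]]
wrist_force: [-0.2, 0.9, -0.7]
opening: 0.0234
gripper_force: 42.6
```

Run:
```python
from pm import *
meas();im=bot.grab_frame("side")[0];cv2.imwrite("pics/end.png",im[:,:,::-1])
```

```text
tcp box [ 0.3646 -0.0208] [0.497  0.1835 0.3465] F [-0.2  0.9 -0.7] open 0.0234 g 42.6 t 14.25
tilt deg 20.2 front x,z 0.425 0.362 back x,z 0.059 0.227
```

View pics/end.png

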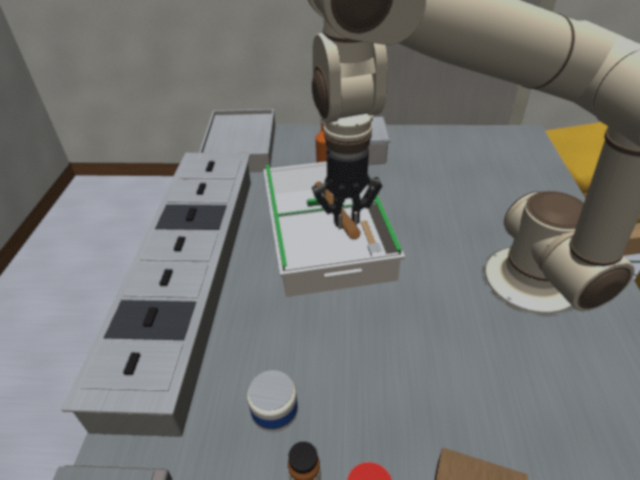

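The side view shows the pin held in the air at (340,213), the lid still back with its rib at about (318,202), and the bystanders in place. Both ends are above 0.22 m, so I'll hand in.

```bash
python3 -c "
from bench import bot
print(bot.close_job())"
```

```text
the job is handed in; nothing more can be done
None
```

I slid the lid fully back, drew the rolling pin out at a slant and handed the job in at about 14 s, with the pin held still, both ends above 0.22 m and the bystanders where they were; no verdict came back.

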